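Put the impact socket back in its case and snap the lid shut

ROBOT

A 6-joint arm with a two-finger parallel gripper is mounted at the origin on the work surface. World frame = base frame: x ahead of the robot, y to its left, z up, the work surface at z = 0. Lengths are in m, angles in rad, forces in N, time in s.
With the tool pointing down it reaches from about 0.35 to 0.875 m from the base axis. Payload 4.2 kg.
Tool frame: the origin (TCP) lies at the very end of the fingers, on their centre line; the grasp point (between the pads) lies 19 mm behind it; z points along the fingers, y is the line along which they close (so a half turn about z gives the same grasp; the last joint's range is limited). The gripper opens to 87 mm and grips with 3 to 60 N. Pads are 19 mm wide; open, the fingers measure 117 mm over their backs; the gripper's body (75 mm by 190 mm) begins 51 mm behind the grasp point.
Start: joints at [-1.04, 0.385, 0.008, 0, -1.194, -0.259], TCP at [0.168, -0.602, 0.223] pointing down, gripper open.
Joint ranges: [-3.14, 3.14], [-1.21, 2.06], [-1.07, 1.41], [-3.16, 2.05], [-2.99, -0.16], [-3.1, 3.1]. Speed limits (rad/s): [2.79, 2.79, 3.14, 3.14, 3.14, 3.14].

INTERFACE

Orientations are given as a unit quaternion [x, y, z, w].
In Python, from workcell import * gives the robot as it stands. The module is installed in compiled form; this text tells all that it offers.
- The arm moves only by the tool carry_out, never from a script. Its argument "plan" is a list that holds one entry, the list of rows, each a list of 7 numbers: the turn, a rotation vector about the tool's x, y, z in degrees, then the shift along the tool's x, y, z in cm, then the closure, from 0 (fully open) to 1 (shut). In form: [[[wx, wy, wz, tx, ty, tz, hand], ...]]. A call has 1 to 20 rows; each row is the pose to reach, as a shift and turn from the pose commanded when the call began, along the tool's axes at that moment; what a row does not reach only later rows make up. A row lasts 1/8 s, in which the tool goes at most 62.5 mm and 10.7 degrees, less where a joint would pass 70% of its speed; a pose out of reach is approached as far as the arm can. A call with a gripper value outside its range is refused whole. The fingers move at their own pace and stop on an object; the grip force is fixed at half the most. Time passes only in rows, so rows that repeat a pose let the fingers close. It gives the time, the measured TCP pose, the force, the opening and the grip force at its end, in the units of the state.
- observe(): the state, without advancing time (a new reading comes with each control period).
- capture(name): name is "scene" or "top" or "wrist"; returns a dict with "frame" (480x640x3 uint8, red, green, blue), "fx", "fy", "cx", "cy" (pixels), "D" ([k1, k2, p1, p2, k3] as OpenCV has them; the pictures are not rectified), "R" (3x3) and "t" (3): a world point X has camera coordinates R X + t. Camera axes: x right, y down, z forward; pixel columns grow to the right and rows downward; lengths in m; the calibration is good to about 2 mm. A picture is of the moment at which its call begins. There is no depth.
- hand_in(): hands the job in; it is judged then, once.
The state is a dict: "time_s": time; "joint_positions": joint angles; "joint_velocities": joint speeds; "joint_efforts": joint torques, N m; "eef_pos": TCP position; "ee_rot": TCP orientation; "wrist_force": force on the tool from outside, world axes, zero at the start; "wrist_torque": the same for the moment, N m; "finger_gap": finger opening in m; "grip_force": force on a finger pad.
Only numpy, scipy, OpenCV 4.12 (cv2) and the standard library are available. Lean on these libraries where they do the work, as an engineer would, in place of code of your own. Each camera call takes 0.05 s, during which the arm holds its last target. There are 200 camera calls.

TASK

Put the loose black impact socket back in the teal socket case: press the thumb latch so the sprung lid pops right up, push the socket straight down onto the one empty stud until it is fully home (that stud's clip slides on its rail, so feel for it) and let go of it, then press the lid down until the latch snaps and keeps it shut. Work by feel: never press on the case, lid, latch or stud with more than about 35 newtons, and leave the other things on the bench where they are.

Things in the scene. Friction and masses are not known exactly. Their poses are not given: they have to be found in the camera images.
- case: Teal plastic socket case, 140 mm deep (x) by 200 mm wide (y), 66 mm high shut; it stands fast. Origin: centre of its underside; -x is its front, with the latch; z up. The base is a tray with 4 mm walls 30 mm high. The lid, 36 mm deep with a 3 mm top, turns about a line along y at case x = +70 mm, z = 30 mm. Four sockets sit fixed in a row at x = -10 mm, y = +-47 and +-80 mm, tops at z = 50 to 56 mm. The gap in the row is at y = 0
- pad_top (a point): Middle of the top of the black thumb pad that sticks out in front of the case, at case x = -110 mm, y = 0, z = 24 mm. The pad is flat, 40 mm wide (y), reaching from x = -80 (at the hook's upright, which rises to z = 50) to -128 mm. It rocks about a pin along y at case x = -78, z = 18 mm: pressed down, its hook tips forward off the lid's lip
- latch (a joint): Thumb latch angle, rad: 0 at rest, sprung back; it lets the lid go at about 0.15 (5 mm down at pad_top, about 3 N there) and meets a hard stop at 0.29 (9 mm)
- lid (a joint): Lid angle, rad: 0 shut (at rest under the hook it reads about 0.01), 1.5 fully open, nearly upright, its top facing away from the latch. Let go, it is thrown fully open by a spring that keeps pushing it open: 2 to 4 N at the lid's front edge holds against it. Near shut, the lip runs onto the sprung hook and needs 10 to 12 N in all; the push falls away when it snaps under, and 2 mm below that is a firm stop
- lid_press (a point): Point on the lid's outer top face, in the middle of its width, 14 mm behind its front edge: 126 mm from the hinge line along the lid and 36 mm outward of the lid's rim plane. It turns with the lid; shut, it is at case x = -56, y = 0, z = 66 mm
- gap_mid (a point): Middle of the empty place on the rail, at case x = -10, y = 0, z = 14 mm. The red clip here slides stiffly along case y (about 2 N), and its upright red stud stands anywhere from 11.5 mm to the -y side to 11.5 mm to the +y side of this point, exactly on the rail in x. Stud 14 mm thick, from z = 14 (the clip's flat top, where the socket ends up) to 32 mm, the top 2.5 mm tapered to 12.4 mm with a flat end
- socket_mid (a point): Centre (half-way up) of the loose black steel impact socket that is to be put away: a plain tube standing upright, 36 mm outside, 17 mm bore right through, 44 mm high, about 0.25 kg
- chrome_socket: Bystander: bright stepped socket, 33 mm across, 30 mm high, standing; origin under its centre
- bolt: Bystander: brass-coloured bolt standing on its 27 mm head, 55 mm high; origin under its centre
- wrench: Bystander: steel wrench, 200 mm long, lying; origin under its middle
- driver: Bystander: screwdriver, lying; origin under its middle
- grease_tin: Bystander: white tin, 92 mm across, 102 mm high; origin under its centre
- spray_can: Bystander: blue and white spray can with a red cap, 58 mm across, 172 mm high; origin under its centre
- strainer: Bystander: black perforated strainer ring, 184 mm across, 55 mm high; origin under its centre
Mind the look-alikes: they are no part of the job. Leave any red look-alike of the part that bears socket_mid alone.

How it is judged:
On the way, in this order (a step that is already met when the one before it is completed fails the run):
1. the lid has popped up, more than 1.3 rad open (value of joint lid above 1.3 rad), for 0.2 s.
2. the socket is fully home on the stud and let go of (z of socket_mid in the frame of case between 0.0335 and 0.04 m and x of socket_mid in the frame of case between -0.015 and -0.005 m and y of socket_mid in the frame of case between -0.0145 and 0.0145 m and angle between socket_mid's own z axis and vertical below 0.1 rad and contact force between the fingers and socket below 0.3 N), for 0.2 s.
At the end, for the whole second after the job is handed in: Lid shut and kept by the latch (lid below 0.04 rad, latch below 0.08 rad); socket fully home on its stud inside: its centre 33.5 to 40 mm above the case's underside, within 5 mm of the rail line and 14.5 mm along it from its middle, upright within 0.1 rad (value of joint lid below 0.04 rad and value of joint latch below 0.08 rad and z of socket_mid in the frame of case between 0.0335 and 0.04 m and x of socket_mid in the frame of case between -0.015 and -0.005 m and y of socket_mid in the frame of case between -0.0145 and 0.0145 m and angle between socket_mid's own z axis and vertical below 0.1 rad); the robot touches nothing.
It fails at once if the robot presses on the case, its lid or its latch with more than 35 N (contact force between any of the fingers, the arm and case above 35 N).
It fails at once if the socket is pressed on the case, stud or lid with more than 35 N (contact force between socket and case above 35 N).
It fails at once if another thing on the bench is shifted by more than 30 mm (distance of any of chrome_socket, bolt, wrench, driver, grease_tin, spray_can, strainer from where it was at the start of the episode above 0.03 m).
It also fails if it takes over 72 s, if anything falls off the work surface, if the arm or the gripper's body presses on something with over 40 N, if the wrist force passes 120 N, or if a joint passes its speed limit or range.

## Working session

There is one attempt and no reset: what is moved stays moved. The work goes in short steps, Python scripts to look and compute and a tool call to move; the robot and the scene stay as the last step left them, time stands still between calls to the robot, and variables do not carry over. Pictures are saved under pics/ and viewed, at most 13 in all, crops included, and the job is handed in when it is done.

Besides the shell and the picture viewer there is one more tool, called after "Call:" by a JSON object that holds its "name" and its "arguments", one argument or row to a line. carry_out: Moves the arm, as the interface text tells. Its arguments: {"type":"object","properties":{"plan":{"type":"array","items":{"type":"array","items":{"type":"array","items":{"type":"number"}}}}},"required":["plan"]}

```bash
mkdir -p pics; python3 - <<'E'
from workcell import *
import cv2,pickle
s=observe();print({k:s[k] for k in('time_s','eef_pos','ee_rot','wrist_force','finger_gap')})
for n in('scene','top'):
    c=capture(n);pickle.dump(c,open(n+'.pkl','wb'));cv2.imwrite(f'pics/{n}1.png',c['frame'][:,:,::-1])
    print(n,c['fx'],c['cx'],c['cy'],c['D'],c['R'],c['t'])
E
```

```text
{'time_s': 0.0, 'eef_pos': array([ 0.16766721, -0.60145594,  0.22143456]), 'ee_rot': array([-1.35395374e-01,  9.90791028e-01,  1.09285383e-03, -1.91275686e-04]), 'wrist_force': array([-0.17625974, -0.06760121,  0.98934142]), 'finger_gap': 0.08694963052487388}
scene 506.648862466293 313.1557162169572 246.94557223564055 [-0.06856017  0.          0.          0.          0.        ] [[ 0.40090411  0.91581164 -0.0237682 ]
 [ 0.50649216 -0.24319058 -0.8272388 ]
 [-0.76337512  0.31960503 -0.56134752]] [-0.24763781 -0.19982094  1.54075284]
top 562.9738000618706 313.23216573802006 237.10290833551545 [-0.14882709  0.          0.          0.          0.        ] [[ 0.02232328 -0.9997476  -0.0025329 ]
 [-0.99227013 -0.02184682 -0.12215855]
 [ 0.12207238  0.0052403  -0.99250737]] [0.04225695 0.54879762 1.26546083]
```

View pics/scene1.png

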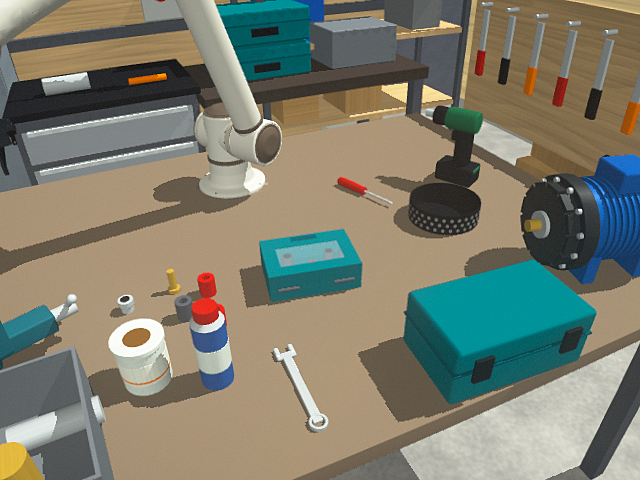

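View pics/top1.png

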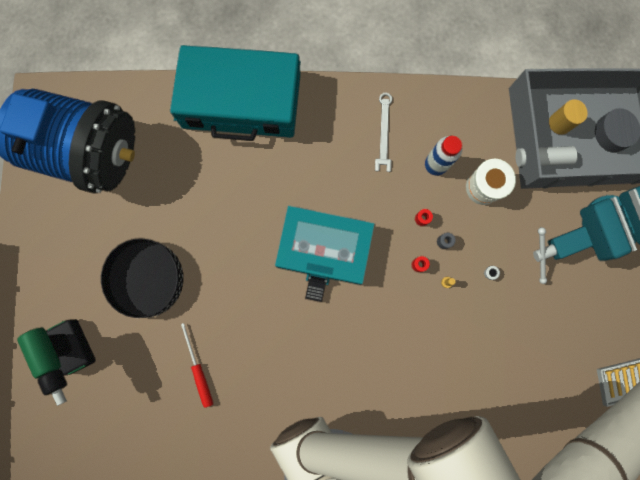

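The case is at about (325,245) in top, with its pad at (316,288) facing the robot. The black socket is at (447,241), with red look-alikes at (424,217) and (421,264). I'll crop closer for precise pixels.

```bash
python3 - <<'E'
import cv2
f=cv2.imread('pics/top1.png')
a=cv2.resize(f[195:310,265:385],None,fx=5,fy=5,interpolation=cv2.INTER_CUBIC)
b=cv2.resize(f[205:295,405:505],None,fx=2,fy=2)
import numpy as np
b=cv2.copyMakeBorder(b,0,a.shape[0]-b.shape[0],0,0,cv2.BORDER_CONSTANT)
cv2.imwrite('pics/crop1.png',np.hstack([a,b]))
E
```

```text
(no output)
```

View pics/crop1.png

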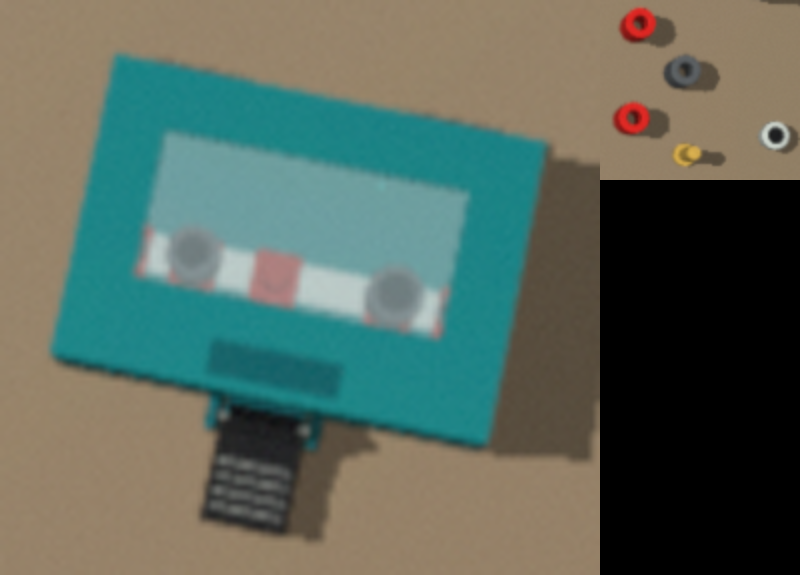

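The crop shows the lid corners at crop px (116,55), (548,145), (488,447) and (52,357). The pad end is at (203,518)–(287,533) and the red clip centre is near (276,277), left of the gap's middle, so toward +y. The black socket's top is near full-frame (447,240).

```bash
cat >h.py <<'E'
import numpy as np,cv2,pickle
from scipy.spatial.transform import Rotation as Rn
def ray(c,uv,z):
    K=np.array([[c['fx'],0,c['cx']],[0,c['fy'],c['cy']],[0,0,1]])
    n=cv2.undistortPoints(np.array([[uv]],float),K,np.array(c['D'],float))[0,0]
    R=np.array(c['R']);t=np.array(c['t']);d=R.T@np.array([*n,1]);o=-R.T@t
    return o+d*(z-o[2])/d[2]
def proj(c,X):
    K=np.array([[c['fx'],0,c['cx']],[0,c['fy'],c['cy']],[0,0,1]])
    return cv2.projectPoints(np.array(X,float).reshape(-1,1,3),cv2.Rodrigues(np.array(c['R']))[0],np.array(c['t'],float),K,np.array(c['D'],float))[0][:,0]
E
python3 - <<'E'
from h import *
c=pickle.load(open('top.pkl','rb'));s=pickle.load(open('scene.pkl','rb'))
g=lambda x,y:(265+(x-2)/5,195+(y-2)/5)
P=np.array([ray(c,g(*q),.066)[:2] for q in((116,55),(548,145),(488,447),(52,357))])
L=np.array([[70,100],[70,-100],[-70,-100],[-70,100]])/1e3
M=(L-L.mean(0)).T@(P-P.mean(0));a=np.arctan2(M[0,1]-M[1,0],M[0,0]+M[1,1])
R=np.array([[np.cos(a),-np.sin(a)],[np.sin(a),np.cos(a)]])
print('case',P.mean(0),np.degrees(a),(P-P.mean(0))@R-L)
o=P.mean(0)
for n,q,z in(('clip',(276,277),.014),('padend',(245,525),.024),('s+47',(193,250),.053),('s-47',(394,292),.053)):
    print(n,(ray(c,g(*q),z)[:2]-o)@R)
f=c['frame'].astype(int)
# socket dark pixels in top
for cam,box in((c,(430,225,462,256)),(s,(172,292,192,322))):
    f=cam['frame'].astype(int);x0,y0,x1,y1=box
    w=f[y0:y1,x0:x1]; m=(abs(w[...,0]-w[...,2])<18)&(w.sum(2)<330)
    v,u=np.nonzero(m);print(m.sum(),u.min()+x0,u.max()+x0,v.min()+y0,v.max()+y0,u.mean()+x0,v.mean()+y0)
    for z in(0,.022,.044):print(z,ray(cam,(u.mean()+x0,v.mean()+y0),z))
print('top guess',ray(c,(446.7,240),.044))
for q,n in(((424.5,217),'redA'),((421.5,264),'redB'),((451,281),'bolt'),((493,272),'chrome')):print(n,ray(c,q,.044))
E
```

```text
case [0.52735664 0.02791821] -10.483734241759606 [[ 5.48630544e-05  5.32572633e-08]
 [-5.16292945e-04  2.28915055e-04]
 [ 3.56015126e-04  3.97711934e-04]
 [ 1.05414764e-04 -6.26680247e-04]]
clip [-0.00902802  0.00908729]
padend [-0.12511054 -0.00029936]
s+47 [-0.00852644  0.04802419]
s-47 [-0.00872607 -0.04510841]
239 437 455 233 248 446.0334728033473 240.52301255230125
0 [ 0.55062631 -0.26223127  0.        ]
0.022 [ 0.54794114 -0.25707955  0.022     ]
0.044 [ 0.54525596 -0.25192782  0.044     ]
279 175 191 295 321 183.59498207885304 310.3620071684588
0 [ 0.53212482 -0.25797435  0.        ]
0.022 [ 0.55890791 -0.25975865  0.022     ]
0.044 [ 0.585691   -0.26154294  0.044     ]
top guess [ 0.54650443 -0.25349781  0.044     ]
redA [ 0.59894525 -0.20181845  0.044     ]
redB [ 0.48991754 -0.19470496  0.044     ]
bolt [ 0.45219647 -0.26314575  0.044     ]
chrome [ 0.47448364 -0.36213265  0.044     ]
```

```bash
cat >>h.py <<'E'
A=np.radians(-10.48);O=np.array([.5274,.0279,0]);RC=Rn.from_euler('z',A)
cw=lambda p:RC.apply(np.array(p,float))+O
def rel(tgt):   # world tcp target, yaw aligned to case -> turn deg, shift cm in tool axes
    from workcell import observe
    s=observe();q=Rn.from_quat(s['ee_rot'])
    T=RC*Rn.from_matrix(np.diag([-1.,1,-1]))
    print('t',s['time_s'],'case pos',RC.inv().apply(s['eef_pos']-O).round(4),'F',np.round(s['wrist_force'],1))
    print('turn',(q.inv()*T).as_rotvec(degrees=True).round(2),'shift',(q.inv().apply(np.array(tgt)-s['eef_pos'])*100).round(2))
E
python3 -c "
from h import *
rel(cw([-.116,0,.12]))"
```

```text
t 0.1 case pos [-0.2392 -0.6844  0.2216] F [-0.2 -0.2  0.2]
turn [ 0.11 -0.03 26.04] shift [-41.12  56.06  10.26]
```

Call:
{"name": "carry_out", "arguments": {
  "plan": [
    [[0, 0, 26, -41.1, 56.1, 0, 1], [0, 0, 26, -41.1, 56.1, 0, 1], [0, 0, 26, -41.1, 56.1, 0, 1], [0, 0, 26, -41.1, 56.1, 0, 1], [0, 0, 26, -41.1, 56.1, 0, 1], [0, 0, 26, -41.1, 56.1, 0, 1], [0, 0, 26, -41.1, 56.1, 0, 1], [0, 0, 26, -41.1, 56.1, 0, 1], [0, 0, 26, -41.1, 56.1, 0, 1], [0, 0, 26, -41.1, 56.1, 0, 1], [0, 0, 26, -41.1, 56.1, 0, 1], [0, 0, 26, -41.1, 56.1, 0, 1], [0, 0, 26, -41.1, 56.1, 3, 1], [0, 0, 26, -41.1, 56.1, 7, 1], [0, 0, 26, -41.1, 56.1, 10.2, 1], [0, 0, 26, -41.1, 56.1, 10.2, 1], [0, 0, 26, -41.1, 56.1, 10.2, 1]]
  ]
}}

```text
time_s: 2.22
eef_pos: [0.4139, 0.0486, 0.1216]
ee_rot: [0.091, 0.996, 0.0, 0.001]
wrist_force: [0.3, -0.4, 0.6]
finger_gap: 0.0007
grip_force: 0.0
```

```bash
python3 - <<'E'
from h import *
from workcell import *
c=capture('wrist');pickle.dump(c,open('w1.pkl','wb'));cv2.imwrite('pics/w1.png',c['frame'][:,:,::-1])
for p in([-.128,.02,.024],[-.128,-.02,.024],[-.07,.1,.066],[-.07,-.1,.066],[-.07,0,.066],[-.116,0,.024]): print(p,proj(c,cw(p)).round(0))
rel(cw([-.116,0,.030]))
E
```

```text
[-0.128, 0.02, 0.024] [[350. 223.]]
[-0.128, -0.02, 0.024] [[293. 223.]]
[-0.07, 0.1, 0.066] [[475. 326.]]
[-0.07, -0.1, 0.066] [[168. 326.]]
[-0.07, 0, 0.066] [[322. 327.]]
[-0.116, 0, 0.024] [[322. 240.]]
t 2.275 case pos [-0.1152  0.      0.1219] F [ 0.6 -0.2 -0.8]
turn [0.09 0.14 0.05] shift [ 0.1  -0.02  9.19]
```

View pics/w1.png

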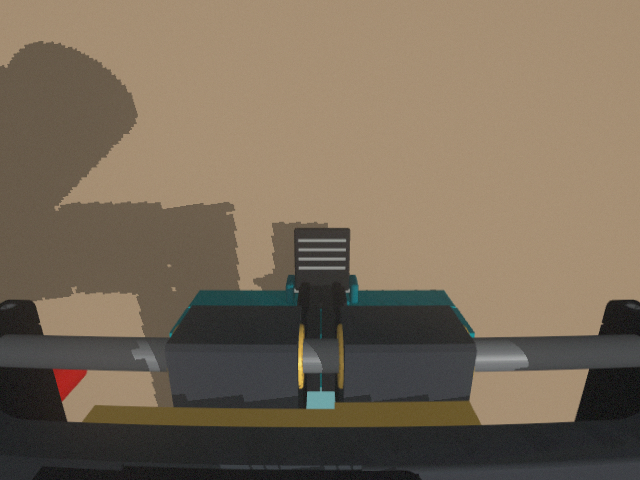

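Pad front edge is at row 228, cols 294–350 (predicted row 223, cols 293–350), so the case pose holds. Pressing the pad by about 8 mm.

Call:
{"name": "carry_out", "arguments": {
  "plan": [
    [[0, 0, 0, 0, 0, 5, 1], [0, 0, 0, 0, 0, 8.8, 1], [0, 0, 0, 0, 0, 9.4, 1], [0, 0, 0, 0, 0, 9.9, 1], [0, 0, 0, 0, 0, 10.3, 1], [0, 0, 0, 0, 0, 10.6, 1], [0, 0, 0, 0, 0, 10.6, 1], [0, 0, 0, 0, 0, 10.6, 1], [0, 0, 0, 0, 0, 10.6, 1]]
  ]
}}

```text
time_s: 3.4
eef_pos: [0.4139, 0.0491, 0.0149]
ee_rot: [0.091, 0.996, 0.0, 0.001]
wrist_force: [-0.5, 1.0, 3.2]
finger_gap: 0.0006
grip_force: 2.0
```

```bash
python3 - <<'E'
from h import *
from workcell import *
c=capture('top');pickle.dump(c,open('top2.pkl','wb'))
f=c['frame'];s=capture('scene')['frame']
import cv2
cv2.imwrite('pics/t2.png',np.vstack([cv2.resize(f[150:330,250:400],(500,600)),])[:,:,::-1])
rel(cw([-.116,0,.15]))
E
```

```text
t 3.5 case pos [-0.1155  0.0002  0.0148] F [0.2 0.4 4.7]
turn [0.05 0.08 0.07] shift [  0.03  -0.   -13.52]
```

View pics/t2.png

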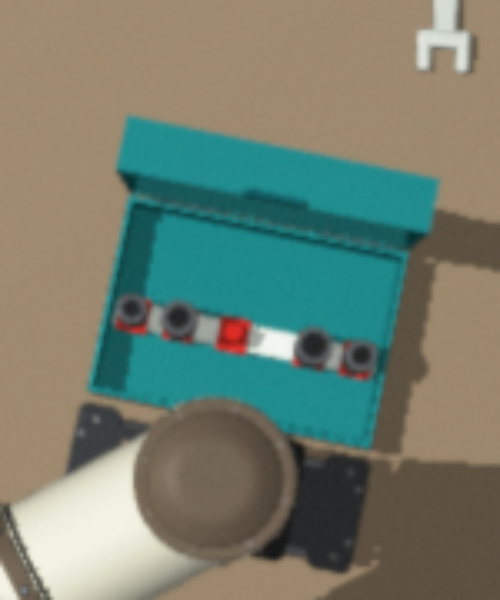

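The lid is fully open and the red clip and stud are at crop (234,334). Next I measure the stud and plan the route to the socket.

```bash
python3 - <<'E'
from h import *
c=pickle.load(open('top2.pkl','rb'));f=c['frame'].astype(int)
w=f[240:262,312:330];m=(w[...,0]>120)&(w[...,1]<70)
v,u=np.nonzero(m);print(len(u),u.min()+312,u.max()+312,v.min()+240,v.max()+240)
uv=(u.mean()+312,v.mean()+240)
for z in(.014,.023,.032):print(z,RC.inv().apply(ray(c,uv,z)-O))
for n in(0,):
  for y in (.047,-.047): print(proj(c,cw([-.01,y,.053])))
rel([.548,-.256,.16])
E
```

```text
75 315 324 246 255
0.014 [-0.00958703  0.00972336  0.014     ]
0.023 [-0.01048045  0.00961682  0.023     ]
0.032 [-0.01137388  0.00951028  0.032     ]
[[303.51638023 245.30589386]]
[[344.11541542 253.69688577]]
t 3.5 case pos [-0.1155  0.0002  0.0148] F [0.2 0.4 4.7]
turn [0.05 0.08 0.07] shift [-18.73 -27.57 -14.52]
```

Call:
{"name": "carry_out", "arguments": {
  "plan": [
    [[0, 0, 0, 0, 0, -6, 1], [0, 0, 0, 0, 0, -12, 1], [0, 0, 0, 0, 0, -14.5, 0]]
  ]
}}

```text
time_s: 3.88
eef_pos: [0.4142, 0.0492, 0.1625]
ee_rot: [0.091, 0.996, 0.001, 0.002]
wrist_force: [0.2, 0.6, -0.9]
finger_gap: 0.0052
grip_force: 0.0
```

```bash
python3 -c "
from h import *
rel([.548,-.256,.16])"
```

```text
t 3.875 case pos [-0.1152  0.0004  0.1625] F [ 0.2  0.6 -0.9]
turn [0.18 0.24 0.06] shift [-18.68 -27.6    0.24]
```

Call:
{"name": "carry_out", "arguments": {
  "plan": [
    [[0, 0, 0, -18.7, -27.6, 0, 0], [0, 0, 0, -18.7, -27.6, 0, 0], [0, 0, 0, -18.7, -27.6, 0, 0], [0, 0, 0, -18.7, -27.6, 0, 0], [0, 0, 0, -18.7, -27.6, 0, 0], [0, 0, 0, -18.7, -27.6, 0, 0], [0, 0, 0, -18.7, -27.6, 0, 0], [0, 0, 0, -18.7, -27.6, 0, 0]]
  ]
}}

```text
time_s: 4.88
eef_pos: [0.5463, -0.2559, 0.1588]
ee_rot: [0.091, 0.996, 0.0, -0.001]
wrist_force: [-0.3, 0.8, -0.4]
finger_gap: 0.0818
grip_force: 0.0
```

```bash
python3 - <<'E'
from h import *
from workcell import *
c=capture('wrist');pickle.dump(c,open('w2.pkl','wb'));cv2.imwrite('pics/w2.png',c['frame'][:,:,::-1])
print(proj(c,[[.548,-.256,.044],[.548,-.256,0]]))
rel([.548,-.256,.06])
E
```

```text
[[321.43350279 236.03118126]
 [321.28313379 221.2498116 ]]
t 4.925 case pos [ 0.0703 -0.2753  0.1592] F [-1.2 -0.5  0.3]
turn [ 0.02 -0.06  0.1 ] shift [-0.17 -0.02  9.92]
```

View pics/w2.png

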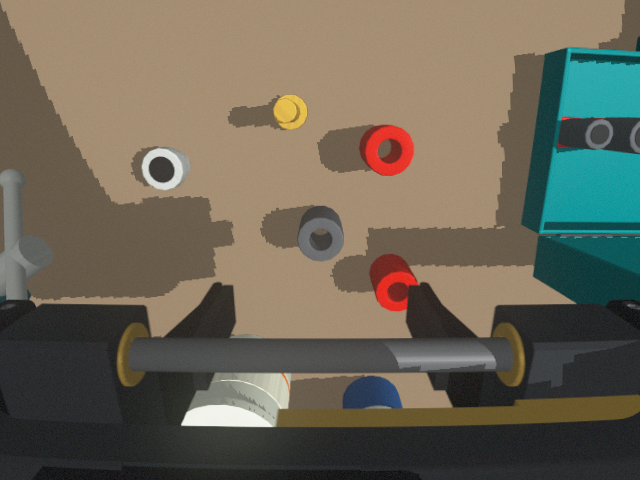

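Socket rim centre is at (321.5,239) against the predicted (321.4,236). I also check clearance to the can and tin.

```bash
python3 - <<'E'
from h import *
c=pickle.load(open('w2.pkl','rb'));t=pickle.load(open('top.pkl','rb'))
p=ray(c,(321.5,239),.044);print('sock',p)
fw=lambda q:RC.inv().apply(q-p).round(3)
print('can',fw(ray(t,(451,145),.172)),'tin',fw(ray(t,(495,180),.102)),'redA',fw(ray(t,(424.5,217),.044)))
rel([p[0],p[1],.032])
E
```

```text
sock [ 0.55032828 -0.2563756   0.044     ]
can [0.178 0.054 0.128] tin [ 0.143 -0.071  0.058] redA [0.038 0.062 0.   ]
t 4.925 case pos [ 0.0703 -0.2753  0.1592] F [-1.2 -0.5  0.3]
turn [ 0.02 -0.06  0.1 ] shift [-4.100e-01 -1.000e-02  1.272e+01]
```

Call:
{"name": "carry_out", "arguments": {
  "plan": [
    [[0, 0, 0, -0.4, 0, 5, 0], [0, 0, 0, -0.4, 0, 9, 0], [0, 0, 0, -0.4, 0, 11.5, 0], [0, 0, 0, -0.4, 0, 12.7, 0], [0, 0, 0, -0.4, 0, 12.7, 0], [0, 0, 0, -0.4, 0, 12.7, 0.7], [0, 0, 0, -0.4, 0, 12.7, 0.7], [0, 0, 0, -0.4, 0, 12.7, 0.7], [0, 0, 0, -0.4, 0, 12.7, 0.7], [0, 0, 0, -0.4, 0, 12.7, 0.7], [0, 0, 0, -0.4, 0, 12.7, 0.7], [0, 0, 0, -0.4, 0, 12.7, 0.7]]
  ]
}}

```text
time_s: 6.42
eef_pos: [0.551, -0.2572, 0.0325]
ee_rot: [0.091, 0.996, 0.0, 0.0]
wrist_force: [-0.0, 0.6, 0.6]
finger_gap: 0.0357
grip_force: 30.0
```

Call:
{"name": "carry_out", "arguments": {
  "plan": [
    [[0, 0, 0, 0, 0, -3, 0.7], [0, 0, 0, 0, 0, -8, 0.7], [0, 0, 0, 0, 0, -11, 0.7], [0, 0, 0, 0, 0, -11, 0.7]]
  ]
}}

```text
time_s: 6.92
eef_pos: [0.5523, -0.2576, 0.1449]
ee_rot: [0.091, 0.996, -0.0, 0.003]
wrist_force: [-0.1, 0.1, -3.4]
finger_gap: 0.0353
grip_force: 30.0
```

```bash
python3 - <<'E'
from h import *
from workcell import *
s=observe();print(s['finger_gap'],s['grip_force'])
rel(cw([-.01,.0095,.13]))
E
```

```text
0.03531818649871154 29.999559028074145
t 6.925 case pos [ 0.0764 -0.2762  0.1449] F [-0.1  0.1 -3.4]
turn [-0.    0.31  0.05] shift [ 8.62 28.58  1.44]
```

Call:
{"name": "carry_out", "arguments": {
  "plan": [
    [[0, 0.3, 0, 5, 4, 0, 0.7], [0, 0.3, 0, 8.6, 8, 0, 0.7], [0, 0.3, 0, 8.6, 13, 0, 0.7], [0, 0.3, 0, 8.6, 18, 0, 0.7], [0, 0.3, 0, 8.6, 23, 0, 0.7], [0, 0.3, 0, 8.6, 27, 0.7, 0.7], [0, 0.3, 0, 8.6, 28.6, 1.4, 0.7], [0, 0.3, 0, 8.6, 28.6, 1.4, 0.7], [0, 0.3, 0, 8.6, 28.6, 1.4, 0.7]]
  ]
}}

```text
time_s: 8.05
eef_pos: [0.5175, 0.0385, 0.1278]
ee_rot: [0.091, 0.996, -0.0, -0.004]
wrist_force: [-0.3, -0.1, -1.9]
finger_gap: 0.035
grip_force: 30.0
```

```bash
python3 - <<'E'
from h import *
from workcell import *
c=capture('wrist');pickle.dump(c,open('w3.pkl','wb'));cv2.imwrite('pics/w3.png',c['frame'][:,:,::-1])
s=observe();e=s['eef_pos']
rel(cw([-.01,.0095,.075]))
T=Rn.from_quat(s['ee_rot'])
print('sock top',proj(c,e+T.apply([0,0,-.012])),'bottom',proj(c,e+T.apply([0,0,.032])))
print('stud top',proj(c,cw([-.01,.0095,.032])),'base',proj(c,cw([-.01,.0095,.014])))
E
```

```text
t 8.1 case pos [-0.0114  0.0086  0.1282] F [ 0.3  0.2 -3. ]
turn [-0.03 -0.35 -0.03] shift [-0.18  0.09  5.32]
sock top [[321.6883016  317.13941157]] bottom [[321.47211863 277.63235555]]
stud top [[322.62968452 244.50837877]] base [[322.52311795 237.18017892]]
```

View pics/w3.png

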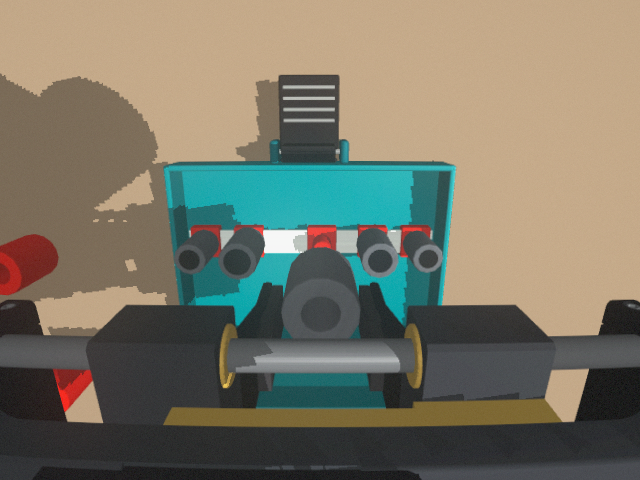

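Socket top is centred near (321,315), as predicted, and the stud peeks out at column 322 as predicted. I cross-check the case x with the tray front edge (row 163) and the socket tops.

```bash
python3 - <<'E'
from h import *
c=pickle.load(open('w3.pkl','rb'))
print(proj(c,[cw(p) for p in([-.07,.1,.03],[-.07,-.1,.03],[-.01,.047,.053],[-.01,-.047,.053],[-.01,.08,.053],[-.01,-.08,.053],[-.128,.02,.024],[-.128,-.02,.024])]).round(1))
f=c['frame'].astype(int);w=f[225:252,300:345];m=(w[...,0]>110)&(w[...,1]<80)
v,u=np.nonzero(m);print(u.min()+300,u.max()+300,v.min()+225,v.max()+225)
print((ray(c,(u.min()+300-.5,228),.014)-O)@RC.as_matrix(),(ray(c,(u.max()+300.5,228),.014)-O)@RC.as_matrix())
E
```

```text
[[456.5 159.1]
 [161.4 159.4]
 [379.7 254.3]
 [237.2 254.3]
 [429.4 254.3]
 [187.9 254.2]
 [339.   67.4]
 [277.3  67.5]]
308 335 225 249
[-0.01719607 -0.00178132  0.014     ] [-0.01719567  0.01922713  0.014     ]
```

The whole case reads about 2.5 mm farther in x in the wrist view than in top. The socket showed the same offset at pick, so both routes agree on a TCP case-x of about −7 mm for alignment. Descending in stages.

Call:
{"name": "carry_out", "arguments": {
  "plan": [
    [[0, -0.2, 0, -0.44, 0.05, 2, 0.7], [0, -0.2, 0, -0.44, 0.05, 4, 0.7], [0, -0.2, 0, -0.44, 0.05, 5.5, 0.7], [0, -0.2, 0, -0.44, 0.05, 6.0, 0.7], [0, -0.2, 0, -0.44, 0.05, 6.0, 0.7], [0, -0.2, 0, -0.44, 0.05, 6.0, 0.7]]
  ]
}}

```text
time_s: 8.85
eef_pos: [0.5229, 0.0394, 0.0693]
ee_rot: [0.091, 0.996, 0.0, -0.0]
wrist_force: [-0.2, 0.5, -2.4]
finger_gap: 0.0351
grip_force: 30.0
```

```bash
python3 -c "
from h import *
rel(cw([-.007,.0091,.059]))"
```

```text
t 8.85 case pos [-0.0066  0.0105  0.0693] F [-0.2  0.5 -2.4]
turn [ 0.04 -0.02  0.06] shift [ 0.04 -0.14  1.03]
```

Call:
{"name": "carry_out", "arguments": {
  "plan": [
    [[0, 0, 0, 0.03, -0.13, 0.2, 0.7], [0, 0, 0, 0.03, -0.13, 0.4, 0.7], [0, 0, 0, 0.03, -0.13, 0.55, 0.7], [0, 0, 0, 0.03, -0.13, 0.7, 0.7], [0, 0, 0, 0.03, -0.13, 0.7, 0.7]]
  ]
}}

```text
time_s: 9.48
eef_pos: [0.5217, 0.0381, 0.0614]
ee_rot: [0.091, 0.996, 0.0, -0.001]
wrist_force: [-0.8, -0.7, -2.5]
finger_gap: 0.0354
grip_force: 30.0
```

Call:
{"name": "carry_out", "arguments": {
  "plan": [
    [[0, 0, 0, 0, 0, 0.1, 0.7], [0, 0, 0, 0, 0, 0.2, 0.7], [0, 0, 0, 0, 0, 0.3, 0.7], [0, 0, 0, 0, 0, 0.3, 0.7], [0, 0, 0, 0, 0, 0.3, 0.7]]
  ]
}}

```text
time_s: 10.1
eef_pos: [0.5218, 0.0381, 0.0585]
ee_rot: [0.091, 0.996, 0.0, -0.001]
wrist_force: [-0.4, 0.5, -2.0]
finger_gap: 0.0352
grip_force: 30.0
```

```bash
python3 - <<'E'
from h import *
from workcell import *
c=capture('wrist');pickle.dump(c,open('w4.pkl','wb'));cv2.imwrite('pics/w4.png',c['frame'][:,:,::-1])
rel(cw([-.007,.0091,.059]))
E
```

```text
t 10.15 case pos [-0.0074  0.009   0.0586] F [ 0.7  0.2 -1.6]
turn [ 0.   -0.1   0.06] shift [-0.04  0.01 -0.04]
```

View pics/w4.png

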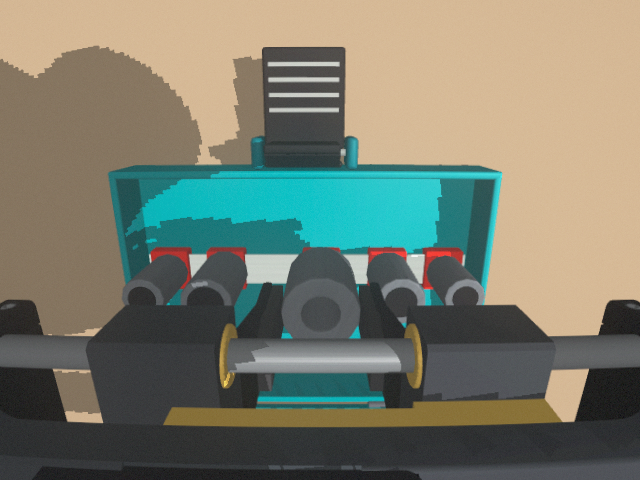

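The socket at (321,310) stands over the red clip with its bottom below stud-top height and no contact force, so it is threaded on. I release it, raise, close and press from above.

Call:
{"name": "carry_out", "arguments": {
  "plan": [
    [[0, 0, 0, 0, 0, 0, 0.35], [0, 0, 0, 0, 0, 0, 0.35], [0, 0, 0, 0, 0, 0, 0.35], [0, 0, 0, 0, 0, 0, 0.35], [0, 0, 0, 0, 0, -2, 0.35], [0, 0, 0, 0, 0, -4, 0.35], [0, 0, 0, 0, 0, -4, 1], [0, 0, 0, 0, 0, -4, 1], [0, 0, 0, 0, 0, -4, 1], [0, 0, 0, 0, 0, -4, 1], [0, 0, 0, 0, 0, -4, 1]]
  ]
}}

```text
time_s: 11.52
eef_pos: [0.5217, 0.038, 0.0982]
ee_rot: [0.091, 0.996, -0.0, -0.001]
wrist_force: [-0.2, 0.5, 0.1]
finger_gap: 0.0142
grip_force: 0.0
```

```bash
python3 - <<'E'
from h import *
from workcell import *
c=capture('wrist');d=capture('top')
a=cv2.resize(d['frame'][215:280,285:355],(560,520),interpolation=cv2.INTER_CUBIC)
cv2.imwrite('pics/w5.png',cv2.resize(c['frame'],(640,480))[:,:,::-1])
print(proj(c,[cw([-.0075,.0091,.058]),cw([-.0075,.0091,.070])]))
rel(cw([-.009,.0091,.062]))
E
```

```text
[[321.88924626 271.36860536]
 [321.96205909 279.77428345]]
t 11.625 case pos [-0.0074  0.0089  0.0983] F [-0.1  0.1 -0.6]
turn [-0.01 -0.12  0.05] shift [0.15 0.02 3.63]
```

View pics/w5.png

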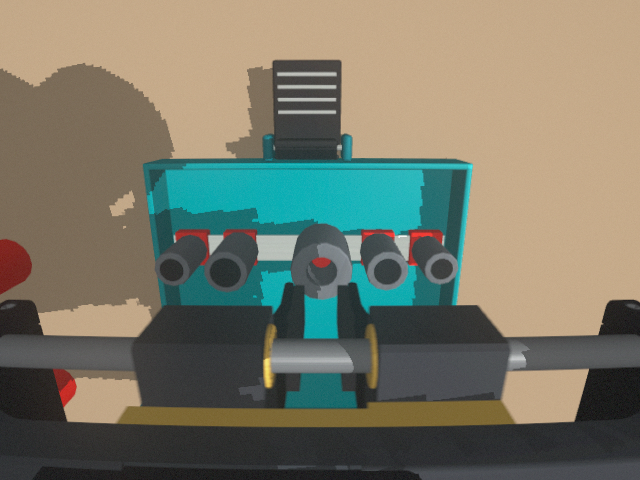

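The red stud shows inside the bore at (321,262) and the socket top sits near (321,269), close to the home prediction (322,271). Now a gentle press to be sure it is home.

Call:
{"name": "carry_out", "arguments": {
  "plan": [
    [[0, 0, 0, 0, 0, 2, 1], [0, 0, 0, 0, 0, 3.4, 1], [0, 0, 0, 0, 0, 3.7, 1], [0, 0, 0, 0, 0, 3.85, 1], [0, 0, 0, 0, 0, 3.95, 1], [0, 0, 0, 0, 0, 3.95, 1]]
  ]
}}

```text
time_s: 12.38
eef_pos: [0.522, 0.0382, 0.0594]
ee_rot: [0.091, 0.996, 0.0, -0.001]
wrist_force: [-0.3, -0.7, -0.0]
finger_gap: 0.0004
grip_force: 0.0
```

Call:
{"name": "carry_out", "arguments": {
  "plan": [
    [[0, 0, 0, 0, 0, 0.06, 1], [0, 0, 0, 0, 0, 0.12, 1], [0, 0, 0, 0, 0, 0.18, 1], [0, 0, 0, 0, 0, 0.18, 1]]
  ]
}}

```text
time_s: 12.88
eef_pos: [0.5221, 0.0381, 0.0583]
ee_rot: [0.091, 0.996, 0.0, -0.0]
wrist_force: [-2.0, -0.7, 6.6]
finger_gap: 0.0005
grip_force: 3.2
```

Contact at z = 58.3 mm, where the home height is 58. I press a touch more to confirm a firm seat, then lift off.

Call:
{"name": "carry_out", "arguments": {
  "plan": [
    [[0, 0, 0, 0, 0, 0.05, 1], [0, 0, 0, 0, 0, 0.1, 1], [0, 0, 0, 0, 0, 0.1, 1]]
  ]
}}

```text
time_s: 13.25
eef_pos: [0.5223, 0.0381, 0.0581]
ee_rot: [0.09, 0.996, 0.0, -0.0]
wrist_force: [-2.8, -0.2, 12.5]
finger_gap: 0.0007
grip_force: 5.8
```

Firm at 12.5 N, so it is home. I lift off, go over the lid and come down behind it.

Call:
{"name": "carry_out", "arguments": {
  "plan": [
    [[0, 0, 0, 0, 0, -4, 1], [0, 0, 0, 0, 0, -10, 1], [0, 0, 0, 0, 0, -16, 1], [0, 0, 0, -4, 0, -16.5, 1], [0, 0, 0, -9, -0.9, -16.5, 1], [0, 0, 0, -13.5, -0.9, -16.5, 1], [0, 0, 0, -13.5, -0.9, -16.5, 1], [0, 0, 0, -13.5, -0.9, -16.5, 1]]
  ]
}}

```text
time_s: 14.25
eef_pos: [0.6524, 0.0047, 0.2202]
ee_rot: [0.091, 0.996, -0.0, -0.002]
wrist_force: [-0.1, -0.3, 1.0]
finger_gap: 0.0008
grip_force: 0.0
```

```bash
python3 - <<'E'
from h import *
from workcell import *
d=capture('top')
f=cv2.resize(capture('wrist')['frame'],(480,360));g=cv2.resize(d['frame'][190:290,270:390],(300,250))
g=cv2.copyMakeBorder(g,0,110,0,0,cv2.BORDER_CONSTANT)
cv2.imwrite('pics/w6.png',np.hstack([f,g])[:,:,::-1])
rel(cw([.127,0,.148]))
s=observe()['eef_pos'];q=Rn.from_quat(observe()['ee_rot'])
for th in(1.5,1.4,1.25,1.1,.95,.8,.65,.5,.35,.25,.18,.12,.08,.05,.02,0):
    p=np.array([.07-.126*np.cos(th)+.036*np.sin(th)+.0095,0,.03+.126*np.sin(th)+.036*np.cos(th)])
    print(th,p.round(4),(q.inv().apply(cw(p)-s)*100).round(2))
E
```

```text
t 14.35 case pos [1.269e-01 2.000e-04 2.213e-01] F [0.3 0.5 0.2]
turn [ 0.   -0.11  0.08] shift [-0.02 -0.02  7.33]
1.5 [0.1065 0.     0.1582] [ 2.03 -0.02  6.31]
1.4 [0.0936 0.     0.1603] [ 3.32 -0.01  6.11]
1.25 [0.0739 0.     0.1609] [ 5.29 -0.01  6.05]
1.1 [0.0544 0.     0.1586] [ 7.24 -0.01  6.28]
0.95 [0.0355 0.     0.1534] [ 9.13 -0.01  6.8 ]
0.8 [0.0175 0.     0.1455] [10.92 -0.    7.6 ]
0.65 [0.001  0.     0.1349] [12.58 -0.    8.66]
0.5 [-0.0138  0.      0.122 ] [14.05  0.    9.96]
0.35 [-0.0265  0.      0.107 ] [15.32  0.   11.46]
0.25 [-0.0337  0.      0.0961] [16.04  0.   12.56]
0.18 [-0.038  0.     0.088] [1.647e+01 1.000e-02 1.336e+01]
0.12 [-0.0413  0.      0.0808] [1.679e+01 1.000e-02 1.408e+01]
0.08 [-0.0432  0.      0.076 ] [1.699e+01 1.000e-02 1.457e+01]
0.05 [-0.0445  0.      0.0723] [1.712e+01 1.000e-02 1.494e+01]
0.02 [-0.0458  0.      0.0685] [1.724e+01 1.000e-02 1.531e+01]
0 [-0.0465  0.      0.066 ] [1.731e+01 1.000e-02 1.556e+01]
```

View pics/w6.png

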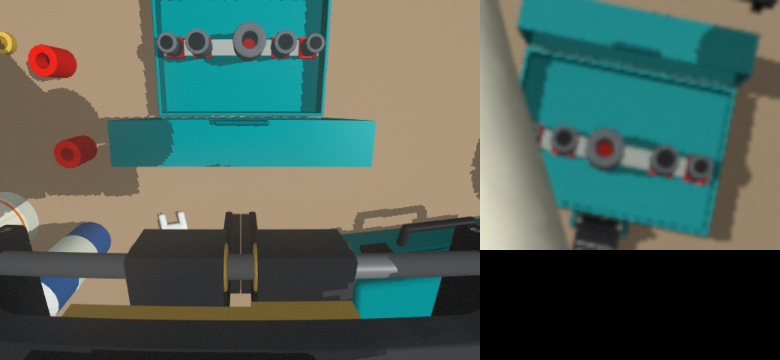

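The socket sits upright on the stud with red visible in its bore, and the lid stands clear in front of the closed fingers. Now I sweep the lid forward along its arc.

Call:
{"name": "carry_out", "arguments": {
  "plan": [
    [[0, 0, 0, 0, 0, 4, 1], [0, 0, 0, 0, 0, 6.3, 1], [0, 0, 0, 1.2, 0, 6.3, 1], [0, 0, 0, 2.2, 0, 6.3, 1], [0, 0, 0, 3.3, 0, 6.1, 1], [0, 0, 0, 5.3, 0, 6.05, 1], [0, 0, 0, 7.25, 0, 6.3, 1], [0, 0, 0, 9.1, 0, 6.8, 1], [0, 0, 0, 10.9, 0, 7.6, 1], [0, 0, 0, 12.6, 0, 8.7, 1], [0, 0, 0, 14, 0, 10, 1], [0, 0, 0, 15.3, 0, 11.5, 1], [0, 0, 0, 16, 0, 12.5, 1], [0, 0, 0, 16.5, 0, 13.4, 1], [0, 0, 0, 16.8, 0, 14, 1], [0, 0, 0, 16.8, 0, 14, 1]]
  ]
}}

```text
time_s: 16.35
eef_pos: [0.4876, 0.0354, 0.081]
ee_rot: [0.091, 0.996, 0.0, -0.001]
wrist_force: [0.6, 2.2, 2.8]
finger_gap: 0.0004
grip_force: 1.5
```

```bash
python3 -c "
from h import *
rel(cw([-.048,0,.066]))"
```

```text
t 16.35 case pos [-0.0405  0.0001  0.081 ] F [0.6 2.2 2.8]
turn [-0.01 -0.13  0.06] shift [ 0.75 -0.01  1.5 ]
```

Lid is riding under the fingertip at about 0.12 rad with 2.8 N. Press down in small steps.

Call:
{"name": "carry_out", "arguments": {
  "plan": [
    [[0, 0, 0, 0.3, 0, 0.4, 1], [0, 0, 0, 0.6, 0, 0.7, 1], [0, 0, 0, 0.7, 0, 1.0, 1], [0, 0, 0, 0.7, 0, 1.2, 1], [0, 0, 0, 0.7, 0, 1.2, 1]]
  ]
}}

```text
time_s: 16.98
eef_pos: [0.4804, 0.0363, 0.0691]
ee_rot: [0.091, 0.996, 0.0, -0.001]
wrist_force: [1.2, 0.9, 2.2]
finger_gap: 0.0006
grip_force: 0.8
```

Call:
{"name": "carry_out", "arguments": {
  "plan": [
    [[0, 0, 0, 0, 0, 0.08, 1], [0, 0, 0, 0, 0, 0.16, 1], [0, 0, 0, 0, 0, 0.24, 1], [0, 0, 0, 0, 0, 0.3, 1], [0, 0, 0, 0, 0, 0.3, 1]]
  ]
}}

```text
time_s: 17.6
eef_pos: [0.4801, 0.0361, 0.0661]
ee_rot: [0.091, 0.996, -0.0, -0.002]
wrist_force: [-3.7, -1.4, 3.8]
finger_gap: 0.0
grip_force: 2.2
```

Call:
{"name": "carry_out", "arguments": {
  "plan": [
    [[0, 0, 0, 0, 0, 0.07, 1], [0, 0, 0, 0, 0, 0.14, 1], [0, 0, 0, 0, 0, 0.14, 1]]
  ]
}}

```text
time_s: 17.98
eef_pos: [0.4806, 0.0363, 0.0652]
ee_rot: [0.091, 0.996, -0.0, -0.001]
wrist_force: [-4.0, -1.3, 7.6]
finger_gap: 0.0004
grip_force: 3.6
```

Call:
{"name": "carry_out", "arguments": {
  "plan": [
    [[0, 0, 0, 0, 0, 0.06, 1], [0, 0, 0, 0, 0, 0.12, 1], [0, 0, 0, 0, 0, 0.12, 1]]
  ]
}}

```text
time_s: 18.35
eef_pos: [0.4806, 0.0363, 0.065]
ee_rot: [0.091, 0.996, -0.0, -0.001]
wrist_force: [-6.9, -0.1, 15.2]
finger_gap: 0.0004
grip_force: 7.6
```

Firm stop at 65 mm. I ease up to see whether the latch holds the lid.

Call:
{"name": "carry_out", "arguments": {
  "plan": [
    [[0, 0, 0, 0, 0, -0.3, 1], [0, 0, 0, 0, 0, -0.6, 1], [0, 0, 0, 0, 0, -1.0, 1], [0, 0, 0, 0, 0, -1.0, 1]]
  ]
}}

```text
time_s: 18.85
eef_pos: [0.4814, 0.0368, 0.0739]
ee_rot: [0.091, 0.996, 0.0, -0.0]
wrist_force: [0.1, 0.4, -0.4]
finger_gap: 0.0003
grip_force: 0.0
```

Zero force at 74 mm means the lid stayed down. I retreat well clear and check.

Call:
{"name": "carry_out", "arguments": {
  "plan": [
    [[0, 0, 0, 0, 0, -4, 1], [0, 0, 0, 0, 0, -9, 1], [0, 0, 0, 0, 0, -14, 1], [0, 0, 0, 0, -6, -15, 1], [0, 0, 0, 0, -12, -15, 1], [0, 0, 0, 0, -18, -15, 1], [0, 0, 0, 0, -24, -15, 1], [0, 0, 0, 0, -24, -15, 1], [0, 0, 0, 0, -24, -15, 1]]
  ]
}}

```text
time_s: 19.98
eef_pos: [0.4375, -0.1997, 0.2234]
ee_rot: [0.091, 0.996, 0.0, -0.001]
wrist_force: [0.8, 0.6, -0.2]
finger_gap: 0.0009
grip_force: 0.0
```

```bash
python3 - <<'E'
from h import *
from workcell import *
d=capture('top')
cv2.imwrite('pics/end.png',cv2.resize(d['frame'][190:310,265:385],(600,600))[:,:,::-1])
print(observe()['wrist_force'],observe()['eef_pos'])
E
```

```text
[ 1.21434425 -0.57422579  0.10745704] [ 0.43778322 -0.19905966  0.2234933 ]
```

View pics/end.png

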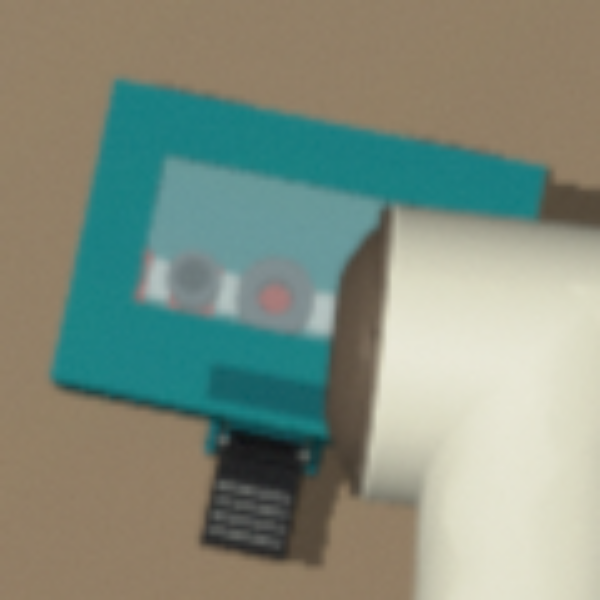

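The lid is shut with its corners where they started, the pad is at rest, and the socket shows through the window on its stud at (272,298).

```bash
python3 -c "
from workcell import *
print(hand_in())"
```

```text
the job is handed in; nothing more can be done
None
```

I put the black socket fully home on its stud, shut the lid with the latch holding it, and handed the job in at about 20 s; no verdict came back, and the highest force I read was about 17 N at the wrist, on the lid.

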